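# Close a flower press evenly with its four crank nuts

### The arm

A 6-joint arm with a two-finger parallel gripper is mounted at the origin on the work surface. World frame = base frame: x ahead of the robot, y to its left, z up, the work surface at z = 0. Lengths are in m, angles in rad, forces in N, time in s.
With the tool pointing down it reaches from about 0.25 to 0.725 m from the base axis. Payload 4 kg.
Tool frame: the origin (TCP) lies midway between the tips of the shut fingers; the grasp point (between the pads) lies 19 mm behind it; z points along the fingers, y is the line along which they close (so a half turn about z gives the same grasp; the last joint's range is limited). The gripper opens to 85 mm and grips with 20 to 120 N. Pads are 22 mm wide; open, the fingers measure 114 mm over their backs; the gripper's body (76 mm by 85 mm) begins 54 mm behind the grasp point. The pads swing forward as they close: fully open they stand 13 mm farther back than shut.
Start: joints at [1.157, 0.241, 0.005, 1.335, 0, 1.571], TCP at [0.201, 0.458, 0.231] pointing down, gripper open.
Joint ranges: [-2.72, 2.72], [-1.05, 1.87], [-1.09, 1.28], [-1.99, 2.15], [-1.42, 1.44], [-3.14, 3.14]. Speed limits (rad/s): [2.79, 2.79, 3.14, 3.14, 3.14, 3.14].

### API

Orientations are given as a unit quaternion [x, y, z, w].
In Python, from workcell import monitor, vision, job gives the robot as it stands.
- The arm moves only by the tool move_arm, never from a script. Its argument "moves" is a list that holds one entry, the list of rows, each a list of 5 numbers: the shift along the world's x, y, z in m, then the turn about the world's z in degrees, then the opening in per cent of the stroke, from 0 (shut) to 100 (fully open). In form: [[[x, y, z, turn, gripper], ...]]. A call has 1 to 5 rows; each row is the pose to reach, as a shift and turn from the pose commanded when the call began; what a row does not reach only later rows make up. A row lasts 1/8 s, in which the tool goes at most 62.5 mm and 10.7 degrees, less where a joint would pass 70% of its speed; a pose out of reach is approached as far as the arm can. A call with a gripper value outside its range is refused whole. The fingers move at their own pace and stop on an object; the grip force is fixed at half the most. Time passes only in rows, so rows that repeat a pose let the fingers close. It gives the time, the measured TCP pose, the force, the opening and the grip force at its end, in the units of the state.
- monitor.get_obs(): the state, without advancing time (a new reading comes with each control period).
- vision.camera(name): name is "scene" or "top" or "wrist"; returns a dict with "color" (384x512x3 uint8, red, green, blue), "camera_matrix" (3x3 intrinsics, pixels), "eye" and "attitude" of the camera in the world; the wrist camera has in their place "hand_eye" (4x4, takes a point from camera to tool coordinates, whose origin is the TCP and whose axes are the flange's). Camera axes: x right, y up, looking along -z (the intrinsics and any distortion apply to the point x, -y, -z); pixel columns grow to the right and rows downward; lengths in m; the calibration is good to about 2 mm. A picture is of the moment at which its call begins: read the wrist's pose just before it. There is no depth.
- job.job_done(): hands the job in; it is judged then, once.
The state is a dict: "clock": time; "joint_pos": joint angles; "joint_vel": joint speeds; "tau": joint torques, N m; "eef_pos": TCP position; "tool_rot": TCP orientation; "ft_force": force on the tool from outside, world axes, zero at the start; "ft_torque": the same for the moment, N m; "grip_width": finger opening in m; "grasp_force": force on a finger pad.
Only numpy, scipy, OpenCV 4.12 (cv2) and the standard library are available. Lean on these libraries where they do the work, as an engineer would, in place of code of your own. Each camera call takes 0.05 s, during which the arm holds its last target. There are 200 camera calls.

### The job

Close the flower press by tightening its four crank nuts clockwise in crosswise order, opposite corners one after the other: go round once giving each nut only about an eighth of a turn, then go round crosswise again, turning each by feel until the board sits down on the cards and the nut is snug but not over-tight. The board must come down evenly without tipping, and nothing else on the table may be disturbed.

Things in the scene. Friction and masses are not known exactly. Their poses are not given: they have to be found in the camera images.
- press: flower press, fixed to the table: beech base 190 x 190 x 18 mm, origin at the centre of its underside. Between base and board lies a hard stack of cards, 80 mm square, whose thickness differs every time (the board starts 2.2 to 4.2 mm above it).
- board: the press's top board, light wood 150 x 150 x 12 mm with a painted flower, origin at the centre of its underside, about 52 mm above the table at the start. Springs push it up against the nuts with a few N; it goes down, and tips, as the nuts are turned, until it lies on the card stack.
- nut0: crank nut 0 of 4, numbered round the board: 0 is diagonally opposite 2, 1 opposite 3; neighbours' axes are 104 mm apart. Steel hub of 9 mm radius, origin on its axis at its underside, which bears on the board (about 64 mm above the table). Its x axis points along its level crank arm (12 to 18 mm above the origin) to the upright grip. Cannot be lifted off; moves down 2 mm per rad clockwise.
- nut1: crank nut 1 of 4, numbered round the board: 0 is diagonally opposite 2, 1 opposite 3; neighbours' axes are 104 mm apart. Steel hub of 9 mm radius, origin on its axis at its underside, which bears on the board (about 64 mm above the table). Its x axis points along its level crank arm (12 to 18 mm above the origin) to the upright grip. Cannot be lifted off; moves down 2 mm per rad clockwise.
- nut2: crank nut 2 of 4, numbered round the board: 0 is diagonally opposite 2, 1 opposite 3; neighbours' axes are 104 mm apart. Steel hub of 9 mm radius, origin on its axis at its underside, which bears on the board (about 64 mm above the table). Its x axis points along its level crank arm (12 to 18 mm above the origin) to the upright grip. Cannot be lifted off; moves down 2 mm per rad clockwise.
- nut3: crank nut 3 of 4, numbered round the board: 0 is diagonally opposite 2, 1 opposite 3; neighbours' axes are 104 mm apart. Steel hub of 9 mm radius, origin on its axis at its underside, which bears on the board (about 64 mm above the table). Its x axis points along its level crank arm (12 to 18 mm above the origin) to the upright grip. Cannot be lifted off; moves down 2 mm per rad clockwise.
- grip0 (a point): middle of the grip of nut0: an upright blue round post, 13 mm thick, 34 mm tall, 40 mm from the nut's axis and 35 mm above the nut's origin; the crank arm's top is 17 mm below this point. Push or hold it to turn the nut.
- grip1 (a point): middle of the grip of nut1: an upright blue round post, 13 mm thick, 34 mm tall, 40 mm from the nut's axis and 35 mm above the nut's origin; the crank arm's top is 17 mm below this point. Push or hold it to turn the nut.
- grip2 (a point): middle of the grip of nut2: an upright blue round post, 13 mm thick, 34 mm tall, 40 mm from the nut's axis and 35 mm above the nut's origin; the crank arm's top is 17 mm below this point. Push or hold it to turn the nut.
- grip3 (a point): middle of the grip of nut3: an upright blue round post, 13 mm thick, 34 mm tall, 40 mm from the nut's axis and 35 mm above the nut's origin; the crank arm's top is 17 mm below this point. Push or hold it to turn the nut.
- turn0 (a joint): angle of nut0 in rad, growing clockwise seen from above (tightening); -0.1 to 0.1 at the start. It stays where it is left. The board's corner meets the cards at 1.0 to 2.2 rad, near the same value for all four. Sideways push needed at the grip: about 1 N before that, then rising by about 15 N per rad; 3 to 5 N is snug, above 8 N over-tight.
- turn1 (a joint): angle of nut1 in rad, growing clockwise seen from above (tightening); -0.1 to 0.1 at the start. It stays where it is left. The board's corner meets the cards at 1.0 to 2.2 rad, near the same value for all four. Sideways push needed at the grip: about 1 N before that, then rising by about 15 N per rad; 3 to 5 N is snug, above 8 N over-tight.
- turn2 (a joint): angle of nut2 in rad, growing clockwise seen from above (tightening); -0.1 to 0.1 at the start. It stays where it is left. The board's corner meets the cards at 1.0 to 2.2 rad, near the same value for all four. Sideways push needed at the grip: about 1 N before that, then rising by about 15 N per rad; 3 to 5 N is snug, above 8 N over-tight.
- turn3 (a joint): angle of nut3 in rad, growing clockwise seen from above (tightening); -0.1 to 0.1 at the start. It stays where it is left. The board's corner meets the cards at 1.0 to 2.2 rad, near the same value for all four. Sideways push needed at the grip: about 1 N before that, then rising by about 15 N per rad; 3 to 5 N is snug, above 8 N over-tight.
- cup: white plastic cup, 70 mm wide, 85 mm tall, bystander; origin at the centre of its underside
- scissors: scissors with green handles, about 170 mm long, lying flat, bystander; origin near the pivot
- reel: white reel, 80 mm wide, 22 mm tall, bystander; origin at the centre of its underside
- bead_tray: green divided bead tray 130 x 90 x 28 mm, bystander; origin at the centre of its underside
- glue: white glue bottle with orange cap, 44 mm wide, 130 mm tall, bystander; origin at the centre of its underside
- bead_jar: amber bead jar with red cap, 60 mm wide, 70 mm tall, bystander; origin at the centre of its underside
- spare_nut: spare crank nut standing loose beside the press on a wooden disc 44 mm wide, 56 mm tall in all, not to be used, bystander; origin at the centre of its underside

How it is judged:
On the way, in this order (a step that is already met when the one before it is completed fails the run):
1. one pair of opposite nuts is turned on by part of a turn (at least 0.35 rad) while the other pair is still as it was (((value of joint each of turn0, turn2 above 0.35 rad and value of joint each of turn1, turn3 below 0.2 rad) or (value of joint each of turn1, turn3 above 0.35 rad and value of joint each of turn0, turn2 below 0.2 rad))), for 0.1 s.
2. all four nuts are turned on by at least 0.35 rad and none is snug yet (each bears on the board with less than 12 N) (value of joint each of turn0, turn1, turn2, turn3 above 0.35 rad and contact force between each of nut0, nut1, nut2, nut3 and board below 12 N), for 0.1 s.
3. two opposite nuts are snug (more than 12 N) while the other two are not yet (((contact force between each of nut0, nut2 and board above 12 N and contact force between each of nut1, nut3 and board below 12 N) or (contact force between each of nut1, nut3 and board above 12 N and contact force between each of nut0, nut2 and board below 12 N))), for 0.1 s.
At the end, for the whole second after the job is handed in: each of the four nuts bears on the board with 12 to 75 N, and the board is level to 0.006 rad and at rest (contact force between nut0 and board between 12 and 75 N and contact force between nut1 and board between 12 and 75 N and contact force between nut2 and board between 12 and 75 N and contact force between nut3 and board between 12 and 75 N and angle between board's own z axis and vertical below 0.006 rad and linear speed of board below 0.01 m/s); the robot touches nothing.
It fails at once if the board tips by more than 1.5 degrees (angle between board's own z axis and vertical above 0.027 rad).
It fails at once if a nut is over-tightened (more than 95 N on the board) (contact force between any of nut0, nut1, nut2, nut3 and board above 95 N).
It fails at once if a bystander is moved by more than 20 mm (distance of any of cup, scissors, reel, bead_tray, glue, bead_jar, spare_nut from where it was at the start of the episode above 0.02 m).
It also fails if it takes over 72 s, if anything falls off the work surface, if the arm or the gripper's body presses on something with over 40 N, if the wrist force passes 120 N, or if a joint passes its speed limit or range.

## Working session

There is one attempt and no reset: what is moved stays moved. The work goes in short steps, Python scripts to look and compute and a tool call to move; the robot and the scene stay as the last step left them, time stands still between calls to the robot, and variables do not carry over. Pictures are saved under pics/ and viewed, at most 10 in all, crops included, and the job is handed in when it is done.

Besides the shell and the picture viewer there is one more tool, called after "Request:" as name([rows], argument=value, ...), one row to a line, values as JSON. move_arm: Moves the arm, as the interface text tells. Its arguments: {"type":"object","properties":{"moves":{"type":"array","items":{"type":"array","items":{"type":"array","items":{"type":"number"}}}}},"required":["moves"]}

```bash
mkdir -p pics; python3 - <<'E'
from workcell import monitor, vision, job
import cv2, numpy as np
o=monitor.get_obs()
print({k:np.round(v,3) for k,v in o.items()})
for n in("top","scene"):
    c=vision.camera(n); cv2.imwrite(f"pics/{n}0.png",cv2.cvtColor(c["color"],cv2.COLOR_RGB2BGR))
    print(n,{k:v for k,v in c.items() if k!="color"})
    np.savez(n+"0.npz",**c)
E
```

```text
{'clock': np.float64(0.0), 'joint_pos': array([ 1.157,  0.241,  0.004,  1.335, -0.   ,  1.571]), 'joint_vel': array([-0.   ,  0.001,  0.   , -0.   , -0.001, -0.   ]), 'tau': array([ 0.0000e+00, -3.7232e+01,  2.5240e+01,  1.7000e-02, -0.0000e+00,
       -0.0000e+00]), 'eef_pos': array([0.201, 0.457, 0.23 ]), 'tool_rot': array([ 0.205,  0.979, -0.001, -0.   ]), 'ft_force': array([-0.088, -0.101, -0.776]), 'ft_torque': array([ 0.003,  0.004, -0.016]), 'grasp_force': np.float64(0.0), 'grip_width': np.float64(0.086)}
top {'camera_matrix': array([[449.82715864,   0.        , 258.89434064],
       [  0.        , 449.82715864, 193.1334751 ],
       [  0.        ,   0.        ,   1.        ]]), 'eye': array([ 0.4598319 , -0.00472708,  1.61737607]), 'attitude': array([-0.02997607,  0.03777056,  0.7146171 , -0.69785186])}
scene {'camera_matrix': array([[406.99302659,   0.        , 251.54627949],
       [  0.        , 406.99302659, 188.99401148],
       [  0.        ,   0.        ,   1.        ]]), 'eye': array([ 1.29121104, -0.81563648,  0.87249247]), 'attitude': array([0.42414084, 0.16600433, 0.31098263, 0.8341684 ])}
```

View pics/top0.png

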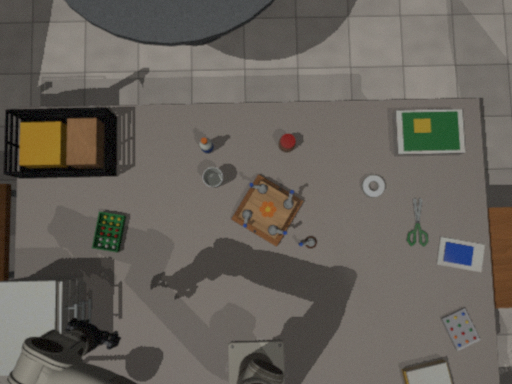

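View pics/scene0.png

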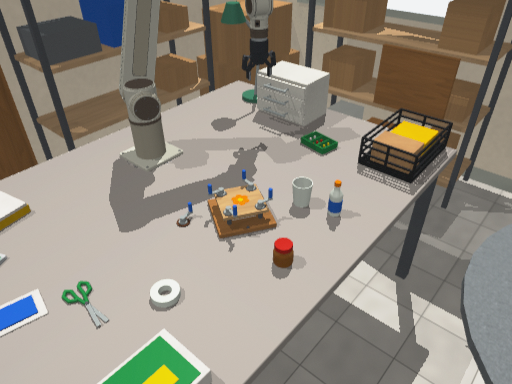

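The top view shows the press at about (268,210), the cup at (213,177), the spare nut at (309,242), the glue at (205,144) and the jar at (288,142). I'll enlarge the press in both views.

```bash
cat > h.py <<'E'
import numpy as np
from scipy.spatial.transform import Rotation as R
def ray(c,u,v):
    K=c["camera_matrix"]; d=np.array([(u-K[0,2])/K[0,0],-(v-K[1,2])/K[1,1],-1])
    return R.from_quat(c["attitude"]).apply(d)
def at(c,u,v,z):
    d=ray(c,u,v); e=c["eye"]; return (e+d*(z-e[2])/d[2])[:2]
def proj(c,p):
    K=c["camera_matrix"]; q=R.from_quat(c["attitude"]).inv().apply(np.asarray(p)-c["eye"])
    return np.array([K[0,2]+K[0,0]*q[...,0]/-q[...,2],K[1,2]-K[1,1]*q[...,1]/-q[...,2]]).T
E
python3 - <<'E'
import cv2
a=cv2.imread("pics/top0.png")[165:255,220:330]; b=cv2.imread("pics/scene0.png")[160:240,170:290]
a=cv2.resize(a,None,fx=6,fy=6,interpolation=cv2.INTER_CUBIC);b=cv2.resize(b,None,fx=6,fy=6,interpolation=cv2.INTER_CUBIC)
for im,(x0,y0) in((a,(220,165)),(b,(170,160))):
    for x in range(0,im.shape[1],60): cv2.putText(im,str(x0+x//6),(x,10),0,.4,(255,255,255),1); im[:,x]=im[:,x]//2+60
    for y in range(0,im.shape[0],60): cv2.putText(im,str(y0+y//6),(0,y+12),0,.4,(255,255,255),1); im[y]=im[y]//2+60
cv2.imwrite("pics/tc.png",a);cv2.imwrite("pics/sc.png",b)
E
```

```text
(no output)
```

View pics/tc.png

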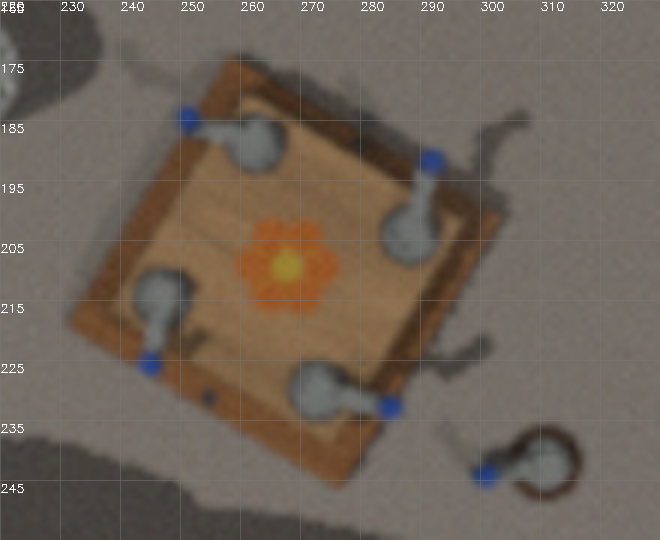

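View pics/sc.png

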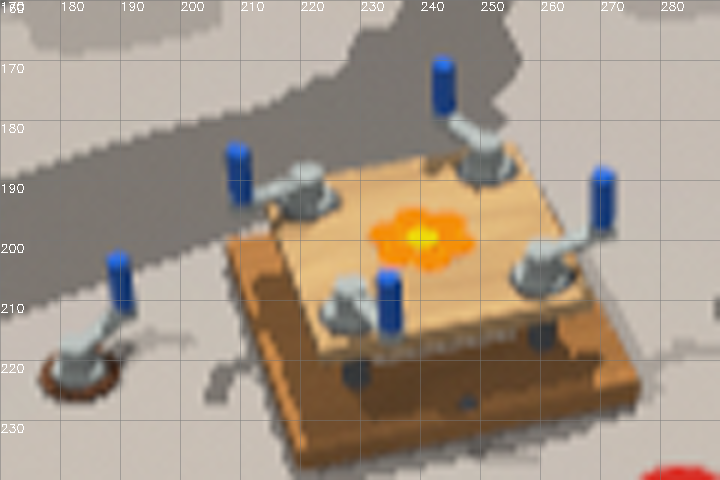

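Crops: in the top view the hubs are at about (263,188.8), (288.5,204), (273,229.8), (247.2,214.5). The blue grip tops are at (251.5,184.7), (291.8,191.8), (285,232.7), (245.2,225.5). In the scene view the grip tops are at (244,170.5), (209.7,185), (234.7,205.8), (270.3,188.8), and the cranks point outward.

```bash
python3 - <<'E'
import numpy as np
from h import *
from scipy.optimize import least_squares
T=dict(np.load("top0.npz"));S=dict(np.load("scene0.npz"))
hub=np.array([[263,188.8],[288.5,204],[273,229.8],[247.2,214.5]])
grip=np.array([[251.5,184.7],[291.8,191.8],[285,232.7],[245.2,225.5]])
print("hub",[at(T,*p,.083).round(4) for p in hub]); print("grip",[at(T,*p,.116).round(4) for p in grip]); print("flower",at(T,268,209.3,.064),at(S,240.2,199.7,.064))
sg=np.array([[244,170.5],[209.7,185],[234.7,205.8],[270.3,188.8]])
print("scene grips",[at(S,*p,.116).round(4) for p in sg])
for n,p,z in(("cup",(213,177),.085),("glue",(205,144),.1),("jar",(288,142),.07),("spare",(310,242),.05),("spgrip",(301,244),.056)): print(n,at(T,*p,z).round(3))
# joint fit: centre,yaw,4 crank angles
def pts(q):
    c,y,a=q[:2],q[2],q[3:7]
    k=y+np.pi/4-np.arange(4)*np.pi/2
    h=c+104/np.sqrt(2)*1e-3*np.c_[np.cos(k),np.sin(k)]
    g=h+.04*np.c_[np.cos(a),np.sin(a)]
    return h,g
h0=np.array([at(T,*p,.083) for p in hub]);g0=np.array([at(T,*p,.116) for p in grip])
d=h0[0]-h0.mean(0);a0=np.arctan2(*(g0-h0).T[::-1])
print("cranks deg",np.degrees(a0).round(1),np.linalg.norm(g0-h0,axis=1).round(4))
gs=np.array([at(S,*p,.116) for p in sg]); j=[np.argmin(np.linalg.norm(gs-g,axis=1)) for g in g0]; print(j)
z=lambda p,h:np.c_[p,np.full(4,h)]
def res(q):
    h,g=pts(q)
    return np.r_[(proj(T,z(h,.083))-hub).ravel(),(proj(T,z(g,.116))-grip).ravel(),(proj(S,z(g,.116))-sg[j]).ravel()]
q=least_squares(res,np.r_[h0.mean(0),np.arctan2(d[1],d[0])-np.pi/4,a0]).x
print("fit",q[:2].round(4),np.degrees(q[2:]).round(1),"\nres",res(q).reshape(-1,2).round(1).tolist())
h,g=pts(q);print(h.round(4),g.round(4))
E
```

```text
hub [array([ 0.6217, -0.0379]), array([ 0.5674, -0.1238]), array([ 0.4808, -0.0684]), array([0.5349, 0.0182])]
grip [array([0.633 , 0.0011]), array([ 0.6059, -0.1336]), array([ 0.4697, -0.1067]), array([0.4968, 0.0252])]
flower [ 0.5520845  -0.05380332] [ 0.55515482 -0.0496179 ]
scene grips [array([0.5018, 0.0298]), array([ 0.4744, -0.1049]), array([ 0.6103, -0.1319]), array([0.6368, 0.005 ])]
cup [0.666 0.133]
glue [0.779 0.157]
jar [ 0.786 -0.13 ]
spare [ 0.436 -0.197]
spgrip [ 0.43  -0.165]
cranks deg [  73.9  -14.3 -106.1  169.6] [0.0406 0.0397 0.0399 0.0387]
[np.int64(3), np.int64(2), np.int64(1), np.int64(0)]
fit [ 0.5525 -0.0521] [ -32.7   74.4  -11.6 -102.9  168. ] 
res [[-0.4, -0.7], [0.0, -0.2], [-0.2, 0.1], [-0.5, -0.6], [-0.3, -0.6], [-0.5, -0.4], [-0.0, -0.6], [-0.9, -0.3], [-1.0, 0.2], [-0.8, -0.4], [-1.0, -0.1], [-1.2, -0.2]]
[[ 0.6243 -0.0365]
 [ 0.5681 -0.124 ]
 [ 0.4806 -0.0677]
 [ 0.5368  0.0198]] [[ 0.6351  0.002 ]
 [ 0.6072 -0.132 ]
 [ 0.4716 -0.1067]
 [ 0.4977  0.0281]]
```

The fit is consistent: crank length 40 mm, residuals under about 1 px. I name the nuts A (0.624,-0.037), B (0.568,-0.124), C (0.481,-0.068) and D (0.537,0.020), so the opposite pairs are A–C and B–D. I'll cage each post between nearly shut fingers, with the closing line along the tangent. First I approach A.

Request:
move_arm([
  [[0.043,-0.045,0,10,40],[0.086,-0.09,0,20,40],[0.129,-0.135,0,30,40],[0.172,-0.18,0,40,40],[0.215,-0.225,0,50,40]],
])

```text
clock: 0.72
eef_pos: [0.3911, 0.2594, 0.231]
tool_rot: [-0.198, 0.98, -0.0, -0.0]
ft_force: [0.5, 0.9, -1.2]
grip_width: 0.034
grasp_force: 0.0
```

Request:
move_arm([
  [[0.043,-0.046,0,10,40],[0.086,-0.092,0,20,40],[0.129,-0.138,0,30,40],[0.172,-0.184,-0.03,40,40],[0.219,-0.231,-0.07,48,40]],
])

```text
clock: 1.35
eef_pos: [0.5861, 0.0539, 0.1807]
tool_rot: [-0.579, 0.815, -0.0, 0.001]
ft_force: [0.9, 1.0, 0.9]
grip_width: 0.0344
grasp_force: 0.0
```

Request:
move_arm([
  [[0,0,0,0,40],[0,0,0,0,40]],
])

```text
clock: 1.6
eef_pos: [0.5837, 0.0555, 0.18]
tool_rot: [-0.577, 0.817, 0.001, -0.001]
ft_force: [-1.5, -0.2, 0.6]
grip_width: 0.0338
grasp_force: 0.0
```

```bash
python3 - <<'E'
from workcell import monitor, vision
import cv2, numpy as np
from scipy.spatial.transform import Rotation as R
o=monitor.get_obs(); c=vision.camera("wrist")
r=R.from_quat(o["tool_rot"]); y=r.apply([0,1,0]); print(o["eef_pos"],np.degrees(np.arctan2(y[1],y[0])),o["joint_pos"].round(3),o["ft_force"])
# post top predicted in picture
M=r.as_matrix(); E=c["hand_eye"]; print(E.round(4),c["camera_matrix"])
np.savez("wrist0.npz",eef=o["eef_pos"],q=o["tool_rot"],**c)
im=cv2.cvtColor(c["color"],cv2.COLOR_RGB2BGR)
P=np.array([[.6351,.002,.116],[.6243,-.0365,.083],[.5681,-.124,.083],[.6072,-.132,.116],[.4977,.0281,.116],[.5368,.0198,.083]])
t=r.inv().apply(P-o["eef_pos"]); p=(t-E[:3,3])@E[:3,:3]; K=c["camera_matrix"]
for a in p:
    u,v=K[0,2]+K[0,0]*a[0]/-a[2],K[1,2]-K[1,1]*a[1]/-a[2]; print(u,v); cv2.circle(im,(int(np.clip(u,-9999,9999)),int(np.clip(v,-9999,9999))),4,(0,255,255),1)
cv2.imwrite("pics/w0.png",im)
E
```

```text
[0.58365853 0.05549132 0.18000601] 160.42464727509127 [ 0.095  0.438  0.153  1.288  0.    -1.135] [-1.47023279 -0.1643474   0.61076187]
[[-1.600e-03  9.631e-01  2.692e-01  6.830e-02]
 [ 1.000e+00  1.500e-03  5.000e-04 -8.000e-04]
 [ 1.000e-04  2.692e-01 -9.631e-01 -1.422e-01]
 [ 0.000e+00  0.000e+00  0.000e+00  1.000e+00]] [[273.07375921   0.         253.70148781]
 [  0.         273.07375921 191.6437309 ]
 [  0.           0.           1.        ]]
167.55340798314313 163.3870132097023
172.07658816632085 109.60522373978083
192.84282942842256 -33.469726581726775
119.2658670617555 -50.524768210534376
351.5896974492192 134.36297441382456
291.8195489688213 138.13327484223274
```

View pics/w0.png

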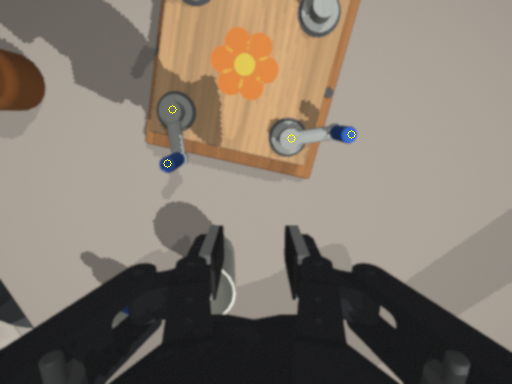

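The predicted points (circles) land on the post and hub of A (167,163)/(172,110) and D (351,134)/(291,138), so the poses hold. Next I lower over A's grip.

Request:
move_arm([
  [[0.026,-0.027,0,2,40],[0.0514,-0.0535,0,4,40],[0.0514,-0.0535,-0.03,4,40],[0.0514,-0.0535,-0.065,4,40],[0.0514,-0.0535,-0.095,4,40]],
])

```text
clock: 2.28
eef_pos: [0.6356, 0.0038, 0.0862]
tool_rot: [-0.606, 0.795, -0.0, 0.001]
ft_force: [-0.5, -0.3, -0.8]
grip_width: 0.0341
grasp_force: 0.0
```

Request:
move_arm([
  [[0,0,0,0,18],[0,0,0,0,18],[0,0,0,0,18]],
])

```text
clock: 2.65
eef_pos: [0.6367, 0.0027, 0.088]
tool_rot: [-0.606, 0.796, -0.001, 0.001]
ft_force: [-0.5, 0.4, -0.0]
grip_width: 0.0155
grasp_force: 0.4
```

```bash
cat >> h.py <<'E'
HUB=dict(A=[.6243,-.0365],B=[.5681,-.124],C=[.4806,-.0677],D=[.5368,.0198])
def state(n):
    from workcell import monitor
    o=monitor.get_obs(); r=R.from_quat(o["tool_rot"]); y=r.apply([0,1,0]); yaw=np.degrees(np.arctan2(y[1],y[0]))
    d=o["eef_pos"][:2]-HUB[n]; a=np.arctan2(d[1],d[0]); t=np.array([np.sin(a),-np.cos(a)])
    f=o["ft_force"]; print("t",o["clock"].round(2),"pos",o["eef_pos"].round(4),"yaw",yaw.round(1),"crank",np.degrees(a).round(1),"r",np.hypot(*d).round(4),"w",o["grip_width"].round(4),"F",f.round(2),"push",(-f[:2]@t).round(2),"radial",(f[:2]@d/np.hypot(*d)).round(2),"j6",o["joint_pos"][5].round(2))
    return o,np.degrees(a),yaw
def arc(n,da,k,r=.04):
    o,a,yaw=state(n); h=np.array(HUB[n]); p0=o["eef_pos"][:2]
    for i in range(1,k+1):
        b=np.radians(a+da*i/k); p=h+r*np.array([np.cos(b),np.sin(b)])-p0; print([round(p[0],4),round(p[1],4),0,round(a+90+da*i/k-yaw if abs(a+90-yaw)<60 else da*i/k,1)])
E
python3 -c "
from h import *
arc('A',-46,5)"
```

```text
Traceback (most recent call last):
  File "h.py", line 19, in arc
    o,a,yaw=state(n); h=np.array(HUB[n]); p0=o["eef_pos"][:2]
            ~~~~~^^^
  File "h.py", line 16, in state
    f=o["ft_force"]; print("t",o["clock"].round(2),"pos",o["eef_pos"].round(4),"yaw",yaw.round(1),"crank",np.degrees(a).round(1),"r",np.hypot(*d).round(4),"w",o["grip_width"].round(4),"F",f.round(2),"push",(-f[:2]@t).round(2),"radial",(f[:2]@d/np.hypot(*d)).round(2),"j6",o["joint_pos"][5].round(2))
                               ^^^^^^^^^^^^^^^^
AttributeError: 'float' object has no attribute 'round'
```

```bash
sed -i 's/o\["clock"\].round(2)/round(float(o["clock"]),2)/; s/o\["grip_width"\].round(4)/round(float(o["grip_width"]),4)/' h.py
python3 -c "
from h import *
arc('A',-46,5)"
```

```text
t 2.65 pos [0.6367 0.0027 0.088 ] yaw 164.5 crank 72.4 r 0.0411 w 0.0155 F [-0.46  0.4  -0.02] push 0.56 radial 0.25 j6 -1.3
[np.float64(0.0056), np.float64(-0.0035), 0, np.float64(-11.3)]
[np.float64(0.0111), np.float64(-0.0068), 0, np.float64(-20.5)]
[np.float64(0.016), np.float64(-0.011), 0, np.float64(-29.7)]
[np.float64(0.0201), np.float64(-0.0159), 0, np.float64(-38.9)]
[np.float64(0.0234), np.float64(-0.0214), 0, np.float64(-48.1)]
```

Request:
move_arm([
  [[0.0056,-0.0035,0,-9.5,18],[0.0111,-0.0068,0,-19,18],[0.016,-0.011,0,-28.5,18],[0.0201,-0.0159,0,-38,18],[0.0234,-0.0214,0,-47,18]],
])

```text
clock: 3.28
eef_pos: [0.6597, -0.0186, 0.0868]
tool_rot: [-0.235, 0.972, 0.0, 0.001]
ft_force: [0.5, 1.4, -1.1]
grip_width: 0.0151
grasp_force: 0.9
```

Request:
move_arm([
  [[0,0,0,0,18],[0,0,0,0,18]],
])

```text
clock: 3.52
eef_pos: [0.6596, -0.0195, 0.0867]
tool_rot: [-0.239, 0.971, -0.0, 0.001]
ft_force: [-0.1, -0.2, -0.3]
grip_width: 0.0153
grasp_force: 0.0
```

```bash
python3 -c "
from h import *
state('A')"
```

```text
t 3.52 pos [ 0.6596 -0.0195  0.0867] yaw 117.6 crank 25.7 r 0.0392 w 0.0153 F [-0.08 -0.17 -0.29] push -0.12 radial -0.14 j6 -0.51
```

Request:
move_arm([
  [[0,0,0,0,40],[0,0,0,0,40],[0,0,0.03,0,40],[0,0,0.065,0,40]],
])

```text
clock: 4.03
eef_pos: [0.6583, -0.0194, 0.1503]
tool_rot: [-0.238, 0.971, 0.0, -0.001]
ft_force: [0.7, 0.6, 0.8]
grip_width: 0.0345
grasp_force: 0.0
```

Request:
move_arm([
  [[-0.038,-0.0174,0,10,40],[-0.0752,-0.0349,0,20,40],[-0.113,-0.0523,0,30,40],[-0.15,-0.07,0,40,40],[-0.188,-0.0872,0,49.5,40]],
])

```text
clock: 4.65
eef_pos: [0.4699, -0.1071, 0.1509]
tool_rot: [-0.625, 0.781, -0.0, 0.0]
ft_force: [0.4, -0.4, 0.8]
grip_width: 0.0341
grasp_force: 0.0
```

```bash
python3 -c "
from h import *
state('C')"
```

```text
t 4.65 pos [ 0.4699 -0.1071  0.1509] yaw 167.4 crank -105.1 r 0.0408 w 0.0341 F [ 0.43 -0.38  0.79] push 0.52 radial 0.25 j6 -1.57
```

Request:
move_arm([
  [[0.0015,0,-0.03,0,40],[0.0015,0,-0.064,0,40],[0.0015,0,-0.064,0,18],[0.0015,0,-0.064,0,18],[0.0015,0,-0.064,0,18]],
])

```text
clock: 5.28
eef_pos: [0.4731, -0.1067, 0.0877]
tool_rot: [-0.623, 0.783, -0.0, 0.0]
ft_force: [-0.7, -0.5, -1.1]
grip_width: 0.0156
grasp_force: 0.6
```

Request:
move_arm([
  [[-0.0061,0.002,0,-9.2,18],[-0.0118,0.0049,0,-18.4,18],[-0.017,0.0086,0,-27.6,18],[-0.0216,0.0132,0,-36.8,18],[-0.0253,0.0184,0,-46,18]],
])

```text
clock: 5.9
eef_pos: [0.4488, -0.0887, 0.088]
tool_rot: [-0.265, 0.964, -0.001, 0.002]
ft_force: [0.7, -1.4, -1.3]
grip_width: 0.0157
grasp_force: 0.8
```

Request:
move_arm([
  [[0,0,0,0,18],[0,0,0,0,18]],
])

```text
clock: 6.15
eef_pos: [0.4481, -0.0883, 0.0874]
tool_rot: [-0.268, 0.963, -0.0, 0.001]
ft_force: [0.0, -0.4, 0.2]
grip_width: 0.0153
grasp_force: 0.0
```

```bash
python3 -c "
from h import *
state('C')"
```

```text
t 6.15 pos [ 0.4481 -0.0883  0.0874] yaw 121.1 crank -147.6 r 0.0384 w 0.0153 F [ 0.01 -0.35  0.2 ] push 0.3 radial 0.18 j6 -0.74
```

Request:
move_arm([
  [[0,0,0,0,40],[0,0,0,0,40],[0,0,0.03,0,40],[0,0,0.065,0,40]],
])

```text
clock: 6.65
eef_pos: [0.4465, -0.0881, 0.1517]
tool_rot: [-0.267, 0.964, 0.001, -0.001]
ft_force: [1.2, -0.0, 0.5]
grip_width: 0.0342
grasp_force: 0.0
```

Request:
move_arm([
  [[0.032,-0.0087,0,-8.5,40],[0.064,-0.0174,0,-17,40],[0.0955,-0.0262,0,-25.5,40],[0.127,-0.035,0,-34,40],[0.159,-0.0437,0,-42.7,40]],
])

```text
clock: 7.28
eef_pos: [0.6072, -0.1322, 0.1513]
tool_rot: [0.104, 0.995, 0.0, -0.0]
ft_force: [0.2, 0.4, 0.1]
grip_width: 0.0345
grasp_force: 0.0
```

```bash
python3 -c "
from h import *
state('B')"
```

```text
t 7.28 pos [ 0.6072 -0.1322  0.1513] yaw 78.0 crank -11.9 r 0.04 w 0.0345 F [0.24 0.41 0.08] push 0.45 radial 0.15 j6 -0.01
```

Request:
move_arm([
  [[0,0,-0.03,0,40],[0,0,-0.064,0,40],[0,0,-0.064,0,18],[0,0,-0.064,0,18],[0,0,-0.064,0,18]],
])

```text
clock: 7.9
eef_pos: [0.6075, -0.1322, 0.0896]
tool_rot: [0.102, 0.995, -0.0, 0.002]
ft_force: [0.0, -1.4, -0.0]
grip_width: 0.0153
grasp_force: 0.2
```

Request:
move_arm([
  [[-0.0018,-0.0062,0,-9.2,18],[-0.0046,-0.012,0,-18.4,18],[-0.0082,-0.0173,0,-27.6,18],[-0.0126,-0.0219,0,-36.8,18],[-0.0178,-0.0258,0,-46,18]],
])

```text
clock: 8.52
eef_pos: [0.5896, -0.1577, 0.0894]
tool_rot: [0.485, 0.875, 0.001, 0.001]
ft_force: [0.5, 0.7, -0.2]
grip_width: 0.0153
grasp_force: 0.5
```

Request:
move_arm([
  [[0,0,0,0,18],[0,0,0,0,18]],
])

```text
clock: 8.78
eef_pos: [0.5892, -0.1578, 0.0887]
tool_rot: [0.482, 0.876, 0.0, 0.001]
ft_force: [0.3, 0.2, 1.2]
grip_width: 0.0157
grasp_force: 0.0
```

```bash
python3 -c "
from h import *
state('B')"
```

```text
t 8.78 pos [ 0.5892 -0.1578  0.0887] yaw 32.4 crank -58.0 r 0.0399 w 0.0157 F [0.35 0.21 1.18] push 0.41 radial 0.0 j6 0.74
```

Request:
move_arm([
  [[0,0,0,0,40],[0,0,0,0,40],[0,0,0.03,0,40],[0,0,0.065,0,40]],
])

```text
clock: 9.28
eef_pos: [0.5878, -0.1574, 0.1523]
tool_rot: [0.482, 0.876, -0.0, -0.001]
ft_force: [0.4, 0.5, 0.1]
grip_width: 0.0342
grasp_force: 0.0
```

Request:
move_arm([
  [[-0.0183,0.0372,0,9.1,40],[-0.0366,0.0744,0,18.2,40],[-0.0549,0.1115,0,27.4,40],[-0.0732,0.1487,0,36.5,40],[-0.0915,0.1859,0,45.6,40]],
])

```text
clock: 9.9
eef_pos: [0.4964, 0.0294, 0.1528]
tool_rot: [0.103, 0.995, 0.0, 0.0]
ft_force: [0.8, 0.0, 0.3]
grip_width: 0.0342
grasp_force: 0.0
```

```bash
python3 -c "
from h import *
state('D')"
```

```text
t 9.9 pos [0.4964 0.0294 0.1528] yaw 78.2 crank 166.6 r 0.0415 w 0.0342 F [0.85 0.02 0.34] push -0.22 radial -0.82 j6 0.26
```

Request:
move_arm([
  [[0.001,-0.001,-0.03,0,40],[0.001,-0.001,-0.066,0,40],[0.001,-0.001,-0.066,0,18],[0.001,-0.001,-0.066,0,18],[0.001,-0.001,-0.066,0,18]],
])

```text
clock: 10.52
eef_pos: [0.4994, 0.0271, 0.0882]
tool_rot: [0.106, 0.994, 0.0, 0.002]
ft_force: [0.3, -0.4, -0.2]
grip_width: 0.0153
grasp_force: 0.0
```

Request:
move_arm([
  [[0.0018,0.0062,0,-9.2,18],[0.0046,0.0119,0,-18.4,18],[0.0083,0.0172,0,-27.6,18],[0.0128,0.0218,0,-36.8,18],[0.0179,0.0256,0,-46,18]],
])

```text
clock: 11.15
eef_pos: [0.5161, 0.0527, 0.0876]
tool_rot: [0.488, 0.873, 0.0, 0.0]
ft_force: [-0.0, -1.1, -0.6]
grip_width: 0.0154
grasp_force: 0.6
```

Request:
move_arm([
  [[0,0,0,0,18],[0,0,0,0,18]],
])

```text
clock: 11.4
eef_pos: [0.5164, 0.0527, 0.0874]
tool_rot: [0.485, 0.875, 0.0, 0.001]
ft_force: [-0.0, -0.5, 0.0]
grip_width: 0.0152
grasp_force: 0.0
```

```bash
python3 -c "
from h import *
state('D')"
```

```text
t 11.4 pos [0.5164 0.0527 0.0874] yaw 32.0 crank 121.7 r 0.0387 w 0.0152 F [-0.03 -0.55  0.04] push 0.31 radial -0.45 j6 1.11
```

Request:
move_arm([
  [[0,0,0,0,40],[0,0,0,0,40],[0,0,0.03,0,40],[0,0,0.065,0,40],[0.01,-0.005,0.065,10,40]],
])

```text
clock: 12.02
eef_pos: [0.5278, 0.0482, 0.155]
tool_rot: [0.405, 0.914, 0.002, 0.003]
ft_force: [1.1, -0.6, -0.7]
grip_width: 0.0343
grasp_force: 0.0
```

Request:
move_arm([
  [[0.025,-0.013,0,10,40],[0.05,-0.026,0,20,40],[0.075,-0.039,0,30,40],[0.1,-0.052,0,40,40],[0.1335,-0.0664,0,50,40]],
])

```text
clock: 12.65
eef_pos: [0.6598, -0.019, 0.1517]
tool_rot: [-0.02, 1.0, 0.0, -0.0]
ft_force: [0.1, -0.1, -0.5]
grip_width: 0.0344
grasp_force: 0.0
```

Request:
move_arm([
  [[0,0,0,9,40],[0,0,0,18,40],[0,0,0,25,40]],
])

```text
clock: 13.02
eef_pos: [0.6593, -0.0188, 0.1512]
tool_rot: [-0.235, 0.972, 0.0, -0.0]
ft_force: [-0.1, -0.6, 0.6]
grip_width: 0.0339
grasp_force: 0.0
```

```bash
python3 - <<'E'
from h import *
import cv2
state('A')
from workcell import vision
c=vision.camera("top"); im=cv2.cvtColor(c["color"],cv2.COLOR_RGB2BGR)[165:255,220:330]
c2=vision.camera("scene"); im2=cv2.cvtColor(c2["color"],cv2.COLOR_RGB2BGR)[155:245,180:290]
cv2.imwrite("pics/r1.png",np.vstack([cv2.resize(i,None,fx=3.3,fy=3.3,interpolation=cv2.INTER_CUBIC) for i in(im,im2)]))
E
```

```text
t 13.03 pos [ 0.6593 -0.0188  0.1512] yaw 117.2 crank 26.8 r 0.0392 w 0.0339 F [-0.08 -0.6   0.63] push -0.5 radial -0.34 j6 -0.5
```

View pics/r1.png

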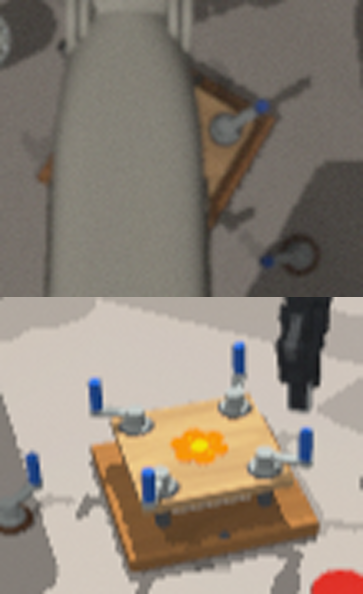

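The top view is mostly hidden by the arm. In the scene crop all four cranks now point outward, the board is level and the bystanders are unmoved. Second round starts with A, by feel.

Request:
move_arm([
  [[0.0006,0.0004,-0.03,0,40],[0.0006,0.0004,-0.066,0,40],[0.0006,0.0004,-0.066,0,18],[0.0006,0.0004,-0.066,0,18],[0.0006,0.0004,-0.066,0,18]],
])

```text
clock: 13.75
eef_pos: [0.6615, -0.0182, 0.0879]
tool_rot: [-0.232, 0.973, -0.0, 0.002]
ft_force: [-0.1, 1.0, 0.3]
grip_width: 0.0153
grasp_force: 0.0
```

Request:
move_arm([
  [[0.0022,-0.0051,0,-8,18],[0.0036,-0.0105,0,-16,18],[0.0043,-0.0161,0,-24,18]],
])

```text
clock: 14.12
eef_pos: [0.6653, -0.0336, 0.0872]
tool_rot: [-0.023, 1.0, 0.001, 0.001]
ft_force: [-0.2, 2.4, -1.3]
grip_width: 0.0155
grasp_force: 0.9
```

```bash
python3 -c "
from h import *
arc('A',-30,5)"
```

```text
t 14.12 pos [ 0.6653 -0.0336  0.0872] yaw 92.7 crank 4.0 r 0.0411 w 0.0155 F [-0.18  2.4  -1.27] push 2.41 radial -0.01 j6 -0.1
[np.float64(-0.001), np.float64(-0.0043), 0, np.float64(-4.6)]
[np.float64(-0.0013), np.float64(-0.0084), 0, np.float64(-10.6)]
[np.float64(-0.0021), np.float64(-0.0125), 0, np.float64(-16.6)]
[np.float64(-0.0034), np.float64(-0.0165), 0, np.float64(-22.6)]
[np.float64(-0.005), np.float64(-0.0204), 0, np.float64(-28.6)]
```

Request:
move_arm([
  [[0,-0.0035,0,-5,18]],
])

```text
clock: 14.25
eef_pos: [0.6653, -0.0373, 0.0871]
tool_rot: [0.02, 1.0, 0.001, 0.001]
ft_force: [0.1, 2.0, -1.2]
grip_width: 0.0152
grasp_force: 0.9
```

Request:
move_arm([
  [[-0.0003,-0.0035,0,-5,18]],
])

```text
clock: 14.38
eef_pos: [0.665, -0.0406, 0.087]
tool_rot: [0.063, 0.998, 0.001, 0.001]
ft_force: [1.4, 2.1, -1.3]
grip_width: 0.0154
grasp_force: 1.1
```

Request:
move_arm([
  [[-0.0006,-0.0034,0,-5,18]],
])

```text
clock: 14.5
eef_pos: [0.6644, -0.0438, 0.087]
tool_rot: [0.107, 0.994, 0.001, 0.001]
ft_force: [1.3, 3.0, -1.9]
grip_width: 0.0157
grasp_force: 1.5
```

```bash
python3 -c "
from h import *
state('A')"
```

```text
t 14.5 pos [ 0.6644 -0.0438  0.087 ] yaw 77.8 crank -10.3 r 0.0407 w 0.0157 F [ 1.26  3.03 -1.92] push 3.2 radial 0.7 j6 0.15
```

Request:
move_arm([
  [[-0.0009,-0.0034,0,-5,18]],
])

```text
clock: 14.62
eef_pos: [0.6635, -0.0468, 0.0869]
tool_rot: [0.15, 0.989, 0.001, 0.001]
ft_force: [0.5, 3.4, -2.1]
grip_width: 0.0152
grasp_force: 1.8
```

Request:
move_arm([
  [[0,0,0,0,18],[0,0,0,0,18]],
])

```text
clock: 14.88
eef_pos: [0.6636, -0.0473, 0.0868]
tool_rot: [0.148, 0.989, 0.001, 0.001]
ft_force: [1.9, 2.7, -1.2]
grip_width: 0.0151
grasp_force: 2.0
```

```bash
python3 -c "
from h import *
state('A')"
```

```text
t 14.88 pos [ 0.6636 -0.0473  0.0868] yaw 73.0 crank -15.4 r 0.0407 w 0.0151 F [ 1.92  2.71 -1.19] push 3.12 radial 1.13 j6 0.22
```

Request:
move_arm([
  [[0,0,0,0,40],[0,0,0,0,40],[0,0,0.03,0,40],[0,0,0.065,0,40]],
])

```text
clock: 15.38
eef_pos: [0.6615, -0.0486, 0.1503]
tool_rot: [0.149, 0.989, -0.001, -0.001]
ft_force: [-0.0, -0.3, -0.2]
grip_width: 0.0343
grasp_force: 0.0
```

Request:
move_arm([
  [[-0.043,-0.0082,0,10,40],[-0.0865,-0.0164,0,20,40],[-0.13,-0.0246,0,30,40],[-0.173,-0.0328,0,40,40],[-0.216,-0.041,0,49,40]],
])

```text
clock: 16.0
eef_pos: [0.4449, -0.0898, 0.1508]
tool_rot: [-0.277, 0.961, -0.0, -0.0]
ft_force: [0.5, -0.4, -0.6]
grip_width: 0.0341
grasp_force: 0.0
```

Request:
move_arm([
  [[0,0,0,0,40]],
])

```text
clock: 16.12
eef_pos: [0.4428, -0.0896, 0.1506]
tool_rot: [-0.274, 0.962, 0.0, -0.001]
ft_force: [0.4, 0.9, -0.7]
grip_width: 0.034
grasp_force: 0.0
```

```bash
python3 -c "
from h import *
state('C')"
```

```text
t 16.12 pos [ 0.4428 -0.0896  0.1506] yaw 121.8 crank -149.9 r 0.0437 w 0.034 F [ 0.39  0.94 -0.74] push -0.62 radial -0.81 j6 -0.75
```

Request:
move_arm([
  [[0.003,0.0004,-0.03,0,40],[0.003,0.0004,-0.066,0,40],[0.003,0.0004,-0.066,0,18],[0.003,0.0004,-0.066,0,18],[0.003,0.0004,-0.066,0,18]],
])

```text
clock: 16.75
eef_pos: [0.451, -0.089, 0.0862]
tool_rot: [-0.275, 0.962, -0.001, 0.001]
ft_force: [0.1, -0.7, 0.7]
grip_width: 0.0154
grasp_force: 0.0
```

Request:
move_arm([
  [[-0.0026,0.0049,0,-8,18],[-0.0045,0.0102,0,-16,18],[-0.0057,0.0156,0,-24,18]],
])

```text
clock: 17.12
eef_pos: [0.445, -0.0738, 0.0859]
tool_rot: [-0.066, 0.998, -0.001, 0.001]
ft_force: [-0.6, -1.4, -0.8]
grip_width: 0.0156
grasp_force: 1.1
```

Request:
move_arm([
  [[-0.0003,0.0035,0,-5,18]],
])

```text
clock: 17.25
eef_pos: [0.4446, -0.0704, 0.0859]
tool_rot: [-0.023, 1.0, -0.001, 0.001]
ft_force: [1.4, -2.2, -1.5]
grip_width: 0.0148
grasp_force: 1.3
```

```bash
python3 -c "
from h import *
state('C')"
```

```text
t 17.25 pos [ 0.4446 -0.0704  0.0859] yaw 92.7 crank -175.8 r 0.0361 w 0.0148 F [ 1.36 -2.2  -1.49] push 2.29 radial -1.19 j6 -0.2
```

Request:
move_arm([
  [[-0.001,0.0035,0,-5,18]],
])

```text
clock: 17.38
eef_pos: [0.4441, -0.067, 0.086]
tool_rot: [0.02, 1.0, -0.001, 0.002]
ft_force: [2.0, -2.8, -1.4]
grip_width: 0.0153
grasp_force: 1.3
```

Request:
move_arm([
  [[-0.0005,0.0035,0,-5,18]],
])

```text
clock: 17.5
eef_pos: [0.4438, -0.0637, 0.0861]
tool_rot: [0.064, 0.998, -0.001, 0.002]
ft_force: [1.7, -3.7, -0.7]
grip_width: 0.0152
grasp_force: 1.6
```

Request:
move_arm([
  [[0,0,0,0,18],[0,0,0,0,18]],
])

```text
clock: 17.75
eef_pos: [0.4434, -0.0633, 0.0858]
tool_rot: [0.061, 0.998, -0.001, 0.002]
ft_force: [1.7, -3.1, 2.3]
grip_width: 0.0153
grasp_force: 1.5
```

```bash
python3 -c "
from h import *
state('C')"
```

```text
t 17.75 pos [ 0.4434 -0.0633  0.0858] yaw 82.9 crank 173.3 r 0.0375 w 0.0153 F [ 1.72 -3.13  2.31] push 2.9 radial -2.08 j6 -0.02
```

Request:
move_arm([
  [[0.0004,0.0035,0,-5,18]],
])

```text
clock: 17.88
eef_pos: [0.4438, -0.0601, 0.0857]
tool_rot: [0.107, 0.994, -0.001, 0.002]
ft_force: [3.0, -4.3, 2.9]
grip_width: 0.0157
grasp_force: 2.1
```

Request:
move_arm([
  [[0,0,0,0,18],[0,0,0,0,18]],
])

```text
clock: 18.12
eef_pos: [0.4429, -0.0596, 0.0851]
tool_rot: [0.105, 0.994, -0.0, 0.001]
ft_force: [0.6, -5.3, 3.1]
grip_width: 0.0155
grasp_force: 2.1
```

```bash
python3 -c "
from h import *
state('C')"
```

```text
t 18.12 pos [ 0.4429 -0.0596  0.0851] yaw 78.0 crank 167.9 r 0.0385 w 0.0155 F [ 0.62 -5.34  3.13] push 5.1 radial -1.73 j6 0.08
```

Request:
move_arm([
  [[0,0,0,0,40],[0,0,0,0,40],[0,0,0.03,0,40],[0,0,0.066,0,40]],
])

```text
clock: 18.62
eef_pos: [0.4408, -0.0583, 0.1501]
tool_rot: [0.105, 0.994, 0.001, -0.002]
ft_force: [-0.2, -0.2, 0.1]
grip_width: 0.0342
grasp_force: 0.0
```

Request:
move_arm([
  [[0.044,0.0025,0,-1,40],[0.088,0.005,0,-2,40],[0.132,0.0076,0,-3,40],[0.176,0.01,0,-3,40],[0.22,0.0127,0,-3,40]],
])

```text
clock: 19.25
eef_pos: [0.663, -0.0456, 0.1497]
tool_rot: [0.131, 0.991, 0.0, -0.001]
ft_force: [0.8, 0.0, -0.1]
grip_width: 0.0341
grasp_force: 0.0
```

Request:
move_arm([
  [[0,0,0,0,40]],
])

```text
clock: 19.38
eef_pos: [0.6638, -0.0454, 0.1477]
tool_rot: [0.131, 0.991, 0.0, -0.001]
ft_force: [-1.3, -0.1, -0.5]
grip_width: 0.0337
grasp_force: 0.0
```

```bash
python3 -c "
from h import *
state('A')"
```

```text
t 19.38 pos [ 0.6638 -0.0454  0.1477] yaw 75.0 crank -12.7 r 0.0405 w 0.0337 F [-1.28 -0.05 -0.53] push -0.33 radial -1.24 j6 0.19
```

Request:
move_arm([
  [[-0.001,-0.0015,-0.03,0,40],[-0.001,-0.0015,-0.061,0,40],[-0.001,-0.0015,-0.061,0,18],[-0.001,-0.0015,-0.061,0,18],[-0.001,-0.0015,-0.061,0,18]],
])

```text
clock: 20.0
eef_pos: [0.662, -0.0474, 0.0914]
tool_rot: [0.131, 0.991, 0.0, 0.001]
ft_force: [-1.1, 2.2, -0.3]
grip_width: 0.0154
grasp_force: 1.1
```

```bash
python3 -c "
from h import *
state('A')"
```

```text
t 20.0 pos [ 0.662  -0.0474  0.0914] yaw 74.9 crank -16.1 r 0.0393 w 0.0154 F [-1.07  2.17 -0.28] push 1.79 radial -1.63 j6 0.19
```

Request:
move_arm([
  [[-0.0005,-0.002,0,-3,18]],
])

```text
clock: 20.12
eef_pos: [0.6616, -0.0479, 0.0914]
tool_rot: [0.157, 0.988, 0.002, 0.001]
ft_force: [-0.7, 7.8, -0.1]
grip_width: 0.0158
grasp_force: 3.2
```

Request:
move_arm([
  [[0,0,0,0,18]],
])

```text
clock: 20.25
eef_pos: [0.6616, -0.048, 0.0914]
tool_rot: [0.157, 0.988, 0.002, 0.001]
ft_force: [0.1, 4.6, -1.0]
grip_width: 0.0155
grasp_force: 2.6
```

```bash
python3 -c "
from h import *
state('A')"
```

```text
t 20.25 pos [ 0.6616 -0.048   0.0914] yaw 72.0 crank -17.2 r 0.0391 w 0.0155 F [ 0.1   4.56 -1.03] push 4.39 radial -1.25 j6 0.24
```

A is now clearly snug at about 4.5 N or more, so A and C are tight while B and D are still loose. Next is B.

Request:
move_arm([
  [[0,0,0,0,40],[0,0,0,0,40],[0,0,0.03,0,40],[0,0,0.06,0,40]],
])

```text
clock: 20.75
eef_pos: [0.6608, -0.0505, 0.1504]
tool_rot: [0.158, 0.987, -0.0, -0.0]
ft_force: [0.6, -0.5, 1.0]
grip_width: 0.034
grasp_force: 0.0
```

Request:
move_arm([
  [[-0.014,-0.022,0,-8,40],[-0.029,-0.044,0,-16,40],[-0.043,-0.066,0,-24,40],[-0.0575,-0.088,0,-32,40],[-0.0715,-0.11,0,-39.5,40]],
])

```text
clock: 21.38
eef_pos: [0.5891, -0.1613, 0.1503]
tool_rot: [0.484, 0.875, -0.0, 0.001]
ft_force: [0.3, 0.2, -1.0]
grip_width: 0.0341
grasp_force: 0.0
```

Request:
move_arm([
  [[0,0,0,0,40]],
])

```text
clock: 21.5
eef_pos: [0.5887, -0.162, 0.1504]
tool_rot: [0.483, 0.876, -0.0, 0.001]
ft_force: [-0.1, 0.9, -0.2]
grip_width: 0.034
grasp_force: 0.0
```

```bash
python3 -c "
from h import *
state('B')"
```

```text
t 21.5 pos [ 0.5887 -0.162   0.1504] yaw 32.2 crank -61.5 r 0.0432 w 0.034 F [-0.11  0.86 -0.22] push 0.31 radial -0.81 j6 0.74
```

Request:
move_arm([
  [[0.001,0.004,-0.03,0,40],[0.001,0.004,-0.062,0,40],[0.001,0.004,-0.062,0,18],[0.001,0.004,-0.062,0,18],[0.001,0.004,-0.062,0,18]],
])

```text
clock: 22.12
eef_pos: [0.5913, -0.1561, 0.0892]
tool_rot: [0.482, 0.876, 0.0, 0.001]
ft_force: [-0.5, 0.2, -0.7]
grip_width: 0.0152
grasp_force: 0.4
```

Request:
move_arm([
  [[-0.0049,-0.0027,0,-8,18],[-0.0101,-0.0047,0,-16,18],[-0.0156,-0.0059,0,-24,18]],
])

```text
clock: 22.5
eef_pos: [0.5763, -0.162, 0.0893]
tool_rot: [0.655, 0.756, 0.001, 0.002]
ft_force: [1.4, 1.2, -0.9]
grip_width: 0.0153
grasp_force: 0.5
```

Request:
move_arm([
  [[-0.0035,-0.0003,0,-5,18]],
])

```text
clock: 22.62
eef_pos: [0.5728, -0.1624, 0.0894]
tool_rot: [0.687, 0.727, 0.001, 0.002]
ft_force: [0.8, -0.6, 0.2]
grip_width: 0.0154
grasp_force: 0.5
```

```bash
python3 -c "
from h import *
state('B')"
```

```text
t 22.62 pos [ 0.5728 -0.1624  0.0894] yaw 3.2 crank -83.1 r 0.0387 w 0.0154 F [ 0.76 -0.61  0.17] push 0.68 radial 0.7 j6 1.24
```

Request:
move_arm([
  [[-0.0035,-0.0005,0,-5,18]],
])

```text
clock: 22.75
eef_pos: [0.5695, -0.1626, 0.0894]
tool_rot: [0.718, 0.696, 0.002, 0.002]
ft_force: [2.1, 1.2, -1.7]
grip_width: 0.0158
grasp_force: 0.9
```

Request:
move_arm([
  [[-0.0035,0,0,-5,18]],
])

```text
clock: 22.88
eef_pos: [0.5665, -0.1625, 0.0895]
tool_rot: [0.747, 0.664, 0.002, 0.002]
ft_force: [2.0, 1.0, -1.2]
grip_width: 0.0157
grasp_force: 1.3
```

Request:
move_arm([
  [[-0.0035,0.0004,0,-5,18]],
])

```text
clock: 23.0
eef_pos: [0.5634, -0.1621, 0.0895]
tool_rot: [0.776, 0.631, 0.002, 0.002]
ft_force: [3.6, 1.7, -1.8]
grip_width: 0.0155
grasp_force: 1.8
```

```bash
python3 -c "
from h import *
state('B')"
```

```text
t 23.0 pos [ 0.5634 -0.1621  0.0895] yaw -11.7 crank -97.1 r 0.0384 w 0.0155 F [ 3.64  1.72 -1.8 ] push 3.4 radial -2.15 j6 1.49
```

Request:
move_arm([
  [[-0.002,0.0004,0,-3,18]],
])

```text
clock: 23.12
eef_pos: [0.5617, -0.1617, 0.0896]
tool_rot: [0.792, 0.611, 0.003, 0.002]
ft_force: [4.8, 0.3, -2.5]
grip_width: 0.0156
grasp_force: 2.1
```

Request:
move_arm([
  [[0,0,0,0,18]],
])

```text
clock: 23.25
eef_pos: [0.5615, -0.1618, 0.0895]
tool_rot: [0.791, 0.612, 0.002, 0.002]
ft_force: [4.6, 0.4, -0.8]
grip_width: 0.0153
grasp_force: 2.2
```

```bash
python3 -c "
from h import *
state('B')"
```

```text
t 23.25 pos [ 0.5615 -0.1618  0.0895] yaw -14.5 crank -99.9 r 0.0384 w 0.0153 F [ 4.65  0.41 -0.8 ] push 4.51 radial -1.2 j6 1.54
```

B is snug at about 4.5 N. Next is D.

Request:
move_arm([
  [[0,0,0,0,40],[0,0,0,0,40],[0,0,0.03,0,40],[0,0,0.062,0,40]],
])

```text
clock: 23.75
eef_pos: [0.5577, -0.1618, 0.1496]
tool_rot: [0.791, 0.612, -0.001, -0.001]
ft_force: [1.1, -0.1, 0.5]
grip_width: 0.0337
grasp_force: 0.0
```

Request:
move_arm([
  [[-0.009,0.043,0,9.4,40],[-0.0185,0.086,0,18.8,40],[-0.028,0.129,0,28.2,40],[-0.037,0.172,0,37.6,40],[-0.0462,0.215,0,47,40]],
])

```text
clock: 24.38
eef_pos: [0.5118, 0.0542, 0.1497]
tool_rot: [0.479, 0.878, -0.0, -0.0]
ft_force: [0.5, 0.7, -0.1]
grip_width: 0.0344
grasp_force: 0.0
```

Request:
move_arm([
  [[0,0,0,0,40]],
])

```text
clock: 24.5
eef_pos: [0.5114, 0.0554, 0.1496]
tool_rot: [0.48, 0.877, -0.0, -0.001]
ft_force: [0.7, 0.1, 0.3]
grip_width: 0.0344
grasp_force: 0.0
```

```bash
python3 -c "
from h import *
state('D')"
```

```text
t 24.5 pos [0.5114 0.0554 0.1496] yaw 32.7 crank 125.5 r 0.0437 w 0.0344 F [0.69 0.07 0.3 ] push -0.6 radial -0.34 j6 1.11
```

Request:
move_arm([
  [[0.0035,-0.0015,-0.03,0,40],[0.0035,-0.0015,-0.062,0,40],[0.0035,-0.0015,-0.062,0,18],[0.0035,-0.0015,-0.062,0,18],[0.0035,-0.0015,-0.062,0,18]],
])

```text
clock: 25.12
eef_pos: [0.5171, 0.0513, 0.0891]
tool_rot: [0.482, 0.876, 0.0, 0.001]
ft_force: [-0.7, -0.8, -0.9]
grip_width: 0.0155
grasp_force: 0.2
```

Request:
move_arm([
  [[0.0049,0.0027,0,-8,18],[0.0101,0.0047,0,-16,18],[0.0156,0.0059,0,-24,18]],
])

```text
clock: 25.5
eef_pos: [0.5319, 0.0575, 0.0886]
tool_rot: [0.655, 0.755, 0.0, 0.0]
ft_force: [-1.5, 0.1, -0.5]
grip_width: 0.0157
grasp_force: 0.5
```

Request:
move_arm([
  [[0.0035,0.0003,0,-5,18]],
])

```text
clock: 25.62
eef_pos: [0.5355, 0.0579, 0.0886]
tool_rot: [0.687, 0.727, 0.0, 0.0]
ft_force: [-0.6, -0.2, -1.8]
grip_width: 0.0152
grasp_force: 0.6
```

```bash
python3 -c "
from h import *
state('D')"
```

```text
t 25.62 pos [0.5355 0.0579 0.0886] yaw 3.2 crank 92.0 r 0.0382 w 0.0152 F [-0.59 -0.19 -1.82] push 0.6 radial -0.17 j6 1.62
```

Request:
move_arm([
  [[0.0035,0.0005,0,-5,18]],
])

```text
clock: 25.75
eef_pos: [0.5386, 0.0581, 0.0885]
tool_rot: [0.718, 0.696, -0.0, 0.0]
ft_force: [-1.9, -1.3, -1.2]
grip_width: 0.0153
grasp_force: 0.9
```

Request:
move_arm([
  [[0.0035,0,0,-5,18]],
])

```text
clock: 25.88
eef_pos: [0.5416, 0.0578, 0.0884]
tool_rot: [0.748, 0.664, -0.001, 0.0]
ft_force: [-3.7, -1.4, 0.6]
grip_width: 0.0156
grasp_force: 1.5
```

```bash
python3 -c "
from h import *
state('D')"
```

```text
t 25.88 pos [0.5416 0.0578 0.0884] yaw -6.8 crank 82.8 r 0.0384 w 0.0156 F [-3.66 -1.44  0.56] push 3.45 radial -1.89 j6 1.8
```

Request:
move_arm([
  [[0.0028,-0.0004,0,-4,18]],
])

```text
clock: 26.0
eef_pos: [0.5439, 0.0575, 0.0883]
tool_rot: [0.77, 0.638, -0.001, -0.0]
ft_force: [-4.5, -1.4, 1.1]
grip_width: 0.0154
grasp_force: 2.0
```

Request:
move_arm([
  [[0,0,0,0,18]],
])

```text
clock: 26.12
eef_pos: [0.5442, 0.0576, 0.0883]
tool_rot: [0.769, 0.639, -0.001, -0.0]
ft_force: [-4.9, -0.7, 1.8]
grip_width: 0.0154
grasp_force: 1.9
```

```bash
python3 -c "
from h import *
state('D')"
```

```text
t 26.12 pos [0.5442 0.0576 0.0883] yaw -10.6 crank 78.9 r 0.0385 w 0.0154 F [-4.9  -0.69  1.76] push 4.67 radial -1.62 j6 1.86
```

All four nuts have been tightened to similar angles, about 90° each. B and D may have relieved A and C, so I re-check A by feel.

Request:
move_arm([
  [[0,0,0,0,40],[0,0,0,0,40],[0,0,0.03,0,40],[0,0,0.062,0,40],[0,0,0.062,10,40]],
])

```text
clock: 26.75
eef_pos: [0.5478, 0.0584, 0.1532]
tool_rot: [0.709, 0.705, 0.003, 0.002]
ft_force: [0.2, -0.7, 0.2]
grip_width: 0.034
grasp_force: 0.0
```

Request:
move_arm([
  [[0.024,-0.021,0,10,40],[0.048,-0.042,0,20,40],[0.072,-0.063,0,30,40],[0.096,-0.084,0,40,40],[0.1185,-0.1055,0,50,40]],
])

```text
clock: 27.38
eef_pos: [0.6649, -0.048, 0.1499]
tool_rot: [0.344, 0.939, 0.0, 0.001]
ft_force: [0.8, -0.6, 0.1]
grip_width: 0.034
grasp_force: 0.0
```

Request:
move_arm([
  [[0,0,0,10,40],[0,0,0,20,40],[0,0,0,24,40],[0,0,0,24,40]],
])

```text
clock: 27.88
eef_pos: [0.6639, -0.0474, 0.1497]
tool_rot: [0.145, 0.989, 0.0, 0.0]
ft_force: [0.1, -0.2, -0.6]
grip_width: 0.0345
grasp_force: 0.0
```

```bash
python3 -c "
from h import *
state('A')"
```

```text
t 27.88 pos [ 0.6639 -0.0474  0.1497] yaw 73.4 crank -15.4 r 0.0411 w 0.0345 F [ 0.06 -0.24 -0.62] push -0.22 radial 0.13 j6 0.22
```

Request:
move_arm([
  [[-0.001,0,-0.03,0,40],[-0.001,0,-0.061,0,40],[-0.001,0,-0.061,0,18],[-0.001,0,-0.061,0,18],[-0.001,0,-0.061,0,18]],
])

```text
clock: 28.5
eef_pos: [0.6639, -0.0475, 0.0907]
tool_rot: [0.144, 0.99, 0.0, 0.002]
ft_force: [-0.6, -0.8, 0.2]
grip_width: 0.0154
grasp_force: 0.0
```

Request:
move_arm([
  [[-0.0003,-0.0012,0,-1.5,18],[-0.0003,-0.0012,0,-1.5,18]],
])

```text
clock: 28.75
eef_pos: [0.6633, -0.0483, 0.09]
tool_rot: [0.157, 0.988, 0.001, 0.001]
ft_force: [0.6, 2.2, 1.5]
grip_width: 0.0153
grasp_force: 1.1
```

```bash
python3 -c "
from h import *
state('A')"
```

```text
t 28.75 pos [ 0.6633 -0.0483  0.09  ] yaw 71.9 crank -16.8 r 0.0407 w 0.0153 F [0.58 2.25 1.45] push 2.32 radial -0.09 j6 0.24
```

Request:
move_arm([
  [[-0.0003,-0.001,0,-1.4,18]],
])

```text
clock: 28.88
eef_pos: [0.6631, -0.0485, 0.0898]
tool_rot: [0.17, 0.986, 0.001, 0.001]
ft_force: [1.9, 5.4, 4.1]
grip_width: 0.0154
grasp_force: 3.0
```

Request:
move_arm([
  [[-0.0003,-0.001,0,-1.4,18]],
])

```text
clock: 29.0
eef_pos: [0.6629, -0.0487, 0.0898]
tool_rot: [0.181, 0.983, 0.002, 0.001]
ft_force: [2.3, 6.6, 3.3]
grip_width: 0.0153
grasp_force: 3.6
```

```bash
python3 -c "
from h import *
state('A')"
```

```text
t 29.0 pos [ 0.6629 -0.0487  0.0898] yaw 69.1 crank -17.5 r 0.0404 w 0.0153 F [2.27 6.58 3.32] push 6.95 radial 0.19 j6 0.29
```

Request:
move_arm([
  [[0,0,0,0,18],[0,0,0,0,18],[0,0,0,0,18]],
])

```text
clock: 29.38
eef_pos: [0.6629, -0.0487, 0.0898]
tool_rot: [0.181, 0.983, 0.002, 0.001]
ft_force: [2.4, 6.2, 3.6]
grip_width: 0.0152
grasp_force: 3.2
```

```bash
python3 -c "
from h import *
state('A')"
```

```text
t 29.38 pos [ 0.6629 -0.0487  0.0898] yaw 69.1 crank -17.5 r 0.0405 w 0.0152 F [2.44 6.17 3.58] push 6.62 radial 0.47 j6 0.29
```

Request:
move_arm([
  [[0.0006,0.0022,0,2,18],[0.0012,0.0044,0,3,18],[0.0012,0.0044,0,3,18]],
])

```text
clock: 29.75
eef_pos: [0.662, -0.0467, 0.0879]
tool_rot: [0.156, 0.988, -0.001, -0.001]
ft_force: [-1.1, -0.1, 0.2]
grip_width: 0.0154
grasp_force: 0.0
```

Request:
move_arm([
  [[0.0003,0.001,0,1,18],[0.0003,0.001,0,1,18]],
])

```text
clock: 30.0
eef_pos: [0.6627, -0.0456, 0.0883]
tool_rot: [0.147, 0.989, -0.0, -0.0]
ft_force: [-0.6, 0.2, -0.5]
grip_width: 0.0153
grasp_force: 0.3
```

```bash
python3 -c "
from h import *
state('A')"
```

```text
t 30.0 pos [ 0.6627 -0.0456  0.0883] yaw 73.1 crank -13.4 r 0.0395 w 0.0153 F [-0.55  0.16 -0.48] push 0.03 radial -0.57 j6 0.23
```

Request:
move_arm([
  [[0.0002,0.001,0,1,18],[0.0002,0.001,0,1,18]],
])

```text
clock: 30.25
eef_pos: [0.6628, -0.0452, 0.0883]
tool_rot: [0.139, 0.99, -0.001, -0.001]
ft_force: [-1.8, -4.3, -1.9]
grip_width: 0.0155
grasp_force: 1.9
```

Request:
move_arm([
  [[0.0002,0.001,0,1,18],[0.0002,0.001,0,1,18]],
])

```text
clock: 30.5
eef_pos: [0.6634, -0.0435, 0.0884]
tool_rot: [0.13, 0.992, -0.0, -0.0]
ft_force: [-0.5, -3.0, -2.1]
grip_width: 0.0154
grasp_force: 1.8
```

```bash
python3 -c "
from h import *
state('A')"
```

```text
t 30.5 pos [ 0.6634 -0.0435  0.0884] yaw 75.1 crank -10.2 r 0.0397 w 0.0154 F [-0.54 -3.01 -2.1 ] push -3.06 radial -0.0 j6 0.19
```

Request:
move_arm([
  [[-0.0006,-0.002,0,-2,18],[-0.001,-0.0035,0,-4,18],[-0.001,-0.0035,0,-4,18]],
])

```text
clock: 30.88
eef_pos: [0.6631, -0.0461, 0.0891]
tool_rot: [0.164, 0.986, 0.001, 0.001]
ft_force: [0.4, 0.5, -0.5]
grip_width: 0.0155
grasp_force: 0.5
```

Request:
move_arm([
  [[-0.0002,-0.0007,0,-1,18],[-0.0002,-0.0007,0,-1,18]],
])

```text
clock: 31.12
eef_pos: [0.6629, -0.0464, 0.0891]
tool_rot: [0.172, 0.985, 0.001, 0.001]
ft_force: [0.3, 4.2, 0.6]
grip_width: 0.0152
grasp_force: 2.1
```

Request:
move_arm([
  [[-0.0002,-0.0007,0,-1,18],[-0.0002,-0.0007,0,-1,18]],
])

```text
clock: 31.38
eef_pos: [0.6628, -0.0466, 0.0891]
tool_rot: [0.181, 0.983, 0.001, 0.001]
ft_force: [1.9, 6.2, 1.2]
grip_width: 0.0154
grasp_force: 2.9
```

```bash
python3 -c "
from h import *
state('A')"
```

```text
t 31.38 pos [ 0.6628 -0.0466  0.0891] yaw 69.1 crank -14.8 r 0.0398 w 0.0154 F [1.9  6.16 1.21] push 6.44 radial 0.26 j6 0.29
```

Request:
move_arm([
  [[0.0006,0.002,0,2,18],[0.001,0.004,0,3,18],[0.0014,0.0055,0,5,18],[0.0014,0.0055,0,5,18]],
])

```text
clock: 31.88
eef_pos: [0.6628, -0.0436, 0.0882]
tool_rot: [0.139, 0.99, -0.001, -0.001]
ft_force: [-0.9, -2.0, 0.4]
grip_width: 0.0156
grasp_force: 1.2
```

Request:
move_arm([
  [[0.0002,0.0012,0,2,18],[0.0002,0.0012,0,2,18]],
])

```text
clock: 32.12
eef_pos: [0.6632, -0.042, 0.0883]
tool_rot: [0.121, 0.993, -0.0, -0.001]
ft_force: [-2.6, -2.4, -0.2]
grip_width: 0.0155
grasp_force: 1.6
```

Request:
move_arm([
  [[0.0002,0.0012,0,2,18],[0.0002,0.0012,0,2,18]],
])

```text
clock: 32.38
eef_pos: [0.6636, -0.0401, 0.0883]
tool_rot: [0.103, 0.995, 0.0, -0.0]
ft_force: [-2.4, -2.4, -1.6]
grip_width: 0.0155
grasp_force: 1.4
```

```bash
python3 -c "
from h import *
state('A')"
```

```text
t 32.38 pos [ 0.6636 -0.0401  0.0883] yaw 78.1 crank -5.3 r 0.0395 w 0.0155 F [-2.4  -2.35 -1.59] push -2.56 radial -2.17 j6 0.15
```

Request:
move_arm([
  [[-0.0003,-0.002,0,-2,18],[-0.0005,-0.0035,0,-5,18],[-0.0005,-0.0035,0,-5,18]],
])

```text
clock: 32.75
eef_pos: [0.6644, -0.043, 0.0893]
tool_rot: [0.147, 0.989, 0.001, 0.001]
ft_force: [0.7, 1.3, -0.3]
grip_width: 0.0152
grasp_force: 0.5
```

Request:
move_arm([
  [[-0.0002,-0.001,0,-1.5,18],[-0.0002,-0.001,0,-1.5,18]],
])

```text
clock: 33.0
eef_pos: [0.6642, -0.0433, 0.0893]
tool_rot: [0.159, 0.987, 0.001, 0.001]
ft_force: [1.8, 4.8, 0.9]
grip_width: 0.0153
grasp_force: 2.6
```

Request:
move_arm([
  [[-0.0002,-0.0008,0,-1.5,18],[-0.0002,-0.0008,0,-1.5,18]],
])

```text
clock: 33.25
eef_pos: [0.6639, -0.0442, 0.0893]
tool_rot: [0.172, 0.985, 0.001, 0.001]
ft_force: [2.9, 5.2, 1.4]
grip_width: 0.0154
grasp_force: 2.6
```

```bash
python3 -c "
from h import *
state('A')"
```

```text
t 33.25 pos [ 0.6639 -0.0442  0.0893] yaw 70.2 crank -11.0 r 0.0404 w 0.0154 F [2.86 5.17 1.42] push 5.61 radial 1.82 j6 0.28
```

A now turns at about 5 N, which is in the snug range; it had been overloaded once C was tightened. Next I feel C the same way.

Request:
move_arm([
  [[0,0.0015,0,0,40],[0,0.0015,0,0,40],[0,0.0015,0.03,0,40],[0,0.0015,0.061,0,40]],
])

```text
clock: 33.75
eef_pos: [0.6622, -0.0447, 0.1494]
tool_rot: [0.173, 0.985, -0.001, -0.001]
ft_force: [0.4, 0.1, -0.2]
grip_width: 0.0344
grasp_force: 0.0
```

Request:
move_arm([
  [[-0.044,-0.003,0,2,40],[-0.088,-0.006,0,4,40],[-0.132,-0.009,0,6,40],[-0.176,-0.012,0,8,40],[-0.221,-0.0155,0,8,40]],
])

```text
clock: 34.38
eef_pos: [0.4404, -0.0602, 0.1497]
tool_rot: [0.104, 0.995, -0.0, 0.0]
ft_force: [-0.4, -0.1, 1.4]
grip_width: 0.0341
grasp_force: 0.0
```

Request:
move_arm([
  [[0,0,0,0,40]],
])

```text
clock: 34.5
eef_pos: [0.4378, -0.06, 0.1492]
tool_rot: [0.104, 0.995, -0.0, -0.002]
ft_force: [0.4, 0.3, -0.2]
grip_width: 0.0341
grasp_force: 0.0
```

```bash
python3 -c "
from h import *
state('C')"
```

```text
t 34.5 pos [ 0.4378 -0.06    0.1492] yaw 78.0 crank 169.8 r 0.0435 w 0.0341 F [ 0.37  0.33 -0.24] push -0.39 radial -0.31 j6 0.07
```

Request:
move_arm([
  [[0.003,0.001,-0.03,0,40],[0.003,0.001,-0.061,0,40],[0.003,0.001,-0.061,0,18],[0.003,0.001,-0.061,0,18],[0.003,0.001,-0.061,0,18]],
])

```text
clock: 35.12
eef_pos: [0.4451, -0.0595, 0.0892]
tool_rot: [0.104, 0.995, -0.001, 0.0]
ft_force: [-2.5, -4.4, -3.6]
grip_width: 0.0154
grasp_force: 2.4
```

Request:
move_arm([
  [[0.0002,0.0012,0,-1.5,18],[0.0002,0.0012,0,-1.5,18]],
])

```text
clock: 35.38
eef_pos: [0.4453, -0.0582, 0.0892]
tool_rot: [0.117, 0.993, -0.001, 0.0]
ft_force: [-2.2, -4.5, -3.7]
grip_width: 0.0155
grasp_force: 2.5
```

Request:
move_arm([
  [[0.0002,0.001,0,-1.5,18],[0.0002,0.001,0,-1.5,18]],
])

```text
clock: 35.62
eef_pos: [0.4455, -0.0573, 0.0892]
tool_rot: [0.13, 0.991, -0.001, 0.0]
ft_force: [-1.9, -4.9, -4.2]
grip_width: 0.0159
grasp_force: 2.6
```

```bash
python3 -c "
from h import *
state('C')"
```

```text
t 35.62 pos [ 0.4455 -0.0573  0.0892] yaw 75.0 crank 163.5 r 0.0366 w 0.0159 F [-1.87 -4.88 -4.24] push 5.21 radial 0.4 j6 0.13
```

C turns at about 4.9 N, so it is snug. Next I check B.

Request:
move_arm([
  [[0,-0.0012,0,0,40],[0,-0.0012,0,0,40],[0,-0.0012,0.03,0,40],[0,-0.0012,0.061,0,40],[0,-0.0012,0.061,-10,40]],
])

```text
clock: 36.25
eef_pos: [0.4483, -0.0575, 0.153]
tool_rot: [0.218, 0.976, 0.001, 0.004]
ft_force: [-0.4, 0.9, -1.1]
grip_width: 0.0343
grasp_force: 0.0
```

Request:
move_arm([
  [[0.023,-0.02,0,-10,40],[0.046,-0.04,0,-20,40],[0.07,-0.06,0,-30,40],[0.093,-0.08,0,-40,40],[0.116,-0.1035,0,-50,40]],
])

```text
clock: 36.88
eef_pos: [0.5629, -0.1612, 0.1503]
tool_rot: [0.61, 0.792, 0.001, 0.001]
ft_force: [0.2, -0.3, -0.3]
grip_width: 0.0343
grasp_force: 0.0
```

Request:
move_arm([
  [[0,0,0,-10,40],[0,0,0,-20,40],[0,0,0,-29,40],[0,0,0,-29,40]],
])

```text
clock: 37.38
eef_pos: [0.562, -0.1609, 0.1501]
tool_rot: [0.787, 0.617, 0.001, 0.0]
ft_force: [0.2, 0.3, 0.5]
grip_width: 0.0343
grasp_force: 0.0
```

```bash
python3 -c "
from h import *
state('B')"
```

```text
t 37.38 pos [ 0.562  -0.1609  0.1501] yaw -13.8 crank -99.4 r 0.0374 w 0.0343 F [0.23 0.31 0.51] push 0.17 radial -0.34 j6 1.53
```

Request:
move_arm([
  [[-0.0012,-0.001,-0.03,0,40],[-0.0012,-0.001,-0.061,0,40],[-0.0012,-0.001,-0.061,0,18],[-0.0012,-0.001,-0.061,0,18],[-0.0012,-0.001,-0.061,0,18]],
])

```text
clock: 38.0
eef_pos: [0.5612, -0.1623, 0.0904]
tool_rot: [0.787, 0.617, 0.001, 0.001]
ft_force: [0.6, 0.7, 0.4]
grip_width: 0.0156
grasp_force: 0.0
```

Request:
move_arm([
  [[-0.001,0.0002,0,-1.5,18],[-0.001,0.0002,0,-1.5,18]],
])

```text
clock: 38.25
eef_pos: [0.5601, -0.1621, 0.0898]
tool_rot: [0.796, 0.606, 0.001, 0.001]
ft_force: [1.3, -1.1, 1.1]
grip_width: 0.0155
grasp_force: 0.7
```

```bash
python3 -c "
from h import *
state('B')"
```

```text
t 38.25 pos [ 0.5601 -0.1621  0.0898] yaw -15.4 crank -101.8 r 0.0389 w 0.0155 F [ 1.3  -1.09  1.12] push 1.49 radial 0.8 j6 1.56
```

Request:
move_arm([
  [[-0.001,0.0002,0,-1.5,18],[-0.001,0.0002,0,-1.5,18]],
])

```text
clock: 38.5
eef_pos: [0.5599, -0.162, 0.0896]
tool_rot: [0.803, 0.596, 0.001, 0.001]
ft_force: [4.5, -0.7, 2.7]
grip_width: 0.0154
grasp_force: 2.3
```

Request:
move_arm([
  [[-0.0008,0.0002,0,-1.2,18],[-0.0008,0.0002,0,-1.2,18]],
])

```text
clock: 38.75
eef_pos: [0.5594, -0.1618, 0.0896]
tool_rot: [0.81, 0.587, 0.001, 0.002]
ft_force: [6.2, -0.4, 1.9]
grip_width: 0.0152
grasp_force: 2.7
```

```bash
python3 -c "
from h import *
state('B')"
```

```text
t 38.75 pos [ 0.5594 -0.1618  0.0896] yaw -18.1 crank -103.0 r 0.0388 w 0.0152 F [ 6.21 -0.39  1.93] push 6.14 radial -1.02 j6 1.61
```

B starts to turn at about 5.5 N, a little on the high side, so I ease it back about 4°.

Request:
move_arm([
  [[0.002,-0.0004,0,2,18],[0.004,-0.0008,0,4,18],[0.006,-0.0011,0,6,18],[0.0075,-0.0013,0,7,18],[0.0075,-0.0013,0,7,18]],
])

```text
clock: 39.38
eef_pos: [0.5632, -0.1625, 0.0877]
tool_rot: [0.772, 0.635, -0.001, -0.001]
ft_force: [-2.0, 0.3, 0.0]
grip_width: 0.0155
grasp_force: 1.7
```

```bash
python3 -c "
from h import *
state('B')"
```

```text
t 39.38 pos [ 0.5632 -0.1625  0.0877] yaw -11.1 crank -97.2 r 0.0388 w 0.0155 F [-1.97  0.3   0.03] push -1.99 radial -0.05 j6 1.48
```

Request:
move_arm([
  [[-0.001,0,0,0,40],[-0.001,0,0,0,40],[-0.001,0,0.03,0,40],[-0.001,0,0.062,0,40]],
])

```text
clock: 39.88
eef_pos: [0.564, -0.1627, 0.1511]
tool_rot: [0.772, 0.635, 0.0, -0.0]
ft_force: [1.1, 0.2, 0.3]
grip_width: 0.0341
grasp_force: 0.0
```

Request:
move_arm([
  [[-0.004,0.044,0,0,40],[-0.008,0.088,0,0,40],[-0.012,0.132,0,0,40],[-0.016,0.176,0,0,40],[-0.019,0.22,0,0,40]],
])

```text
clock: 40.5
eef_pos: [0.5453, 0.0587, 0.1512]
tool_rot: [0.772, 0.635, 0.001, 0.0]
ft_force: [0.4, -0.7, -0.8]
grip_width: 0.0341
grasp_force: 0.0
```

Request:
move_arm([
  [[0,0,0,0,40]],
])

```text
clock: 40.62
eef_pos: [0.5452, 0.0602, 0.1511]
tool_rot: [0.771, 0.637, 0.001, 0.0]
ft_force: [-0.2, -0.9, 0.6]
grip_width: 0.0337
grasp_force: 0.0
```

```bash
python3 -c "
from h import *
state('D')"
```

```text
t 40.62 pos [0.5452 0.0602 0.1511] yaw -10.8 crank 78.3 r 0.0412 w 0.0337 F [-0.16 -0.88  0.63] push -0.02 radial -0.89 j6 1.87
```

Request:
move_arm([
  [[-0.0018,-0.002,-0.03,0,40],[-0.0018,-0.002,-0.061,0,40],[-0.0018,-0.002,-0.061,0,18],[-0.0018,-0.002,-0.061,0,18],[-0.0018,-0.002,-0.061,0,18]],
])

```text
clock: 41.25
eef_pos: [0.5435, 0.0549, 0.0908]
tool_rot: [0.772, 0.635, 0.0, 0.0]
ft_force: [-1.5, 0.1, -1.0]
grip_width: 0.0155
grasp_force: 0.7
```

Request:
move_arm([
  [[0.001,-0.0002,0,-1.5,18],[0.001,-0.0002,0,-1.5,18]],
])

```text
clock: 41.5
eef_pos: [0.5438, 0.055, 0.0904]
tool_rot: [0.781, 0.625, -0.0, -0.0]
ft_force: [-5.1, 0.0, 3.7]
grip_width: 0.0152
grasp_force: 2.1
```

```bash
python3 -c "
from h import *
state('D')"
```

```text
t 41.5 pos [0.5438 0.055  0.0904] yaw -12.6 crank 78.8 r 0.0358 w 0.0152 F [-5.08  0.03  3.67] push 4.99 radial -0.96 j6 1.89
```

Request:
move_arm([
  [[0.0007,-0.0001,0,-1,18],[0.0007,-0.0001,0,-1,18]],
])

```text
clock: 41.75
eef_pos: [0.5446, 0.0551, 0.0899]
tool_rot: [0.786, 0.618, 0.0, -0.0]
ft_force: [-5.7, -0.3, 3.2]
grip_width: 0.0155
grasp_force: 2.5
```

```bash
python3 -c "
from h import *
state('D')"
```

```text
t 41.75 pos [0.5446 0.0551 0.0899] yaw -13.6 crank 77.5 r 0.0362 w 0.0155 F [-5.66 -0.3   3.17] push 5.47 radial -1.51 j6 1.91
```

All four now turn at about 5 N, so they are snug. I release, retract and look once more.

Request:
move_arm([
  [[-0.0012,0,0,0,40],[-0.0012,0,0,0,40],[-0.0012,0,0.03,0,40],[-0.0012,0,0.07,0,40],[-0.0012,0,0.12,0,40]],
])

```text
clock: 42.38
eef_pos: [0.5436, 0.0549, 0.21]
tool_rot: [0.786, 0.618, -0.0, -0.0]
ft_force: [0.5, 0.4, 0.0]
grip_width: 0.0341
grasp_force: 0.0
```

Request:
move_arm([
  [[-0.04,0.03,0,0,40],[-0.08,0.06,0,0,40],[-0.12,0.1,0,0,40],[-0.12,0.1,0,0,40],[-0.12,0.1,0,0,40]],
])

```text
clock: 43.0
eef_pos: [0.4245, 0.1552, 0.21]
tool_rot: [0.786, 0.619, 0.001, 0.001]
ft_force: [0.5, -0.1, 0.3]
grip_width: 0.0341
grasp_force: 0.0
```

```bash
python3 - <<'E'
from h import *
import cv2
from workcell import vision
c=vision.camera("scene"); im=cv2.cvtColor(c["color"],cv2.COLOR_RGB2BGR)
cv2.imwrite("pics/end.png",cv2.resize(im[120:300,160:370],None,fx=3,fy=3,interpolation=cv2.INTER_CUBIC)); state('D')
E
```

```text
t 43.05 pos [0.4247 0.1548 0.2099] yaw -13.6 crank 129.7 r 0.1754 w 0.0342 F [-0.18 -0.4   0.79] push 0.39 radial -0.19 j6 2.16
```

View pics/end.png

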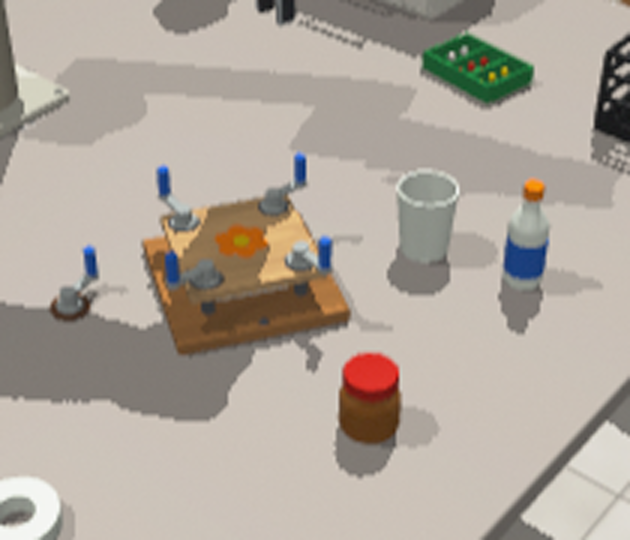

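The board is level and down, all four cranks are turned alike, the bystanders are where they were, and the arm is clear. I hand the job in.

```bash
python3 -c "
from workcell import job
print(job.job_done())"
```

```text
the job is handed in; nothing more can be done
None
```

I handed in the press closed: all four nuts were tightened crosswise in two rounds and feel snug at about 5 N (A and B eased back a few degrees on a re-check), the board looks level, and no bystander in view appears to have moved; the judge's result was not shown.

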